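Kit two sensor boxes, glands to the orange end

TASK

Put the two blue-lidded sensor boxes into the kit tray, one in each bay, lid up, lying flat on the bay floor and square to the bay, both with the white cable gland pointing to the orange end of the tray. Set them down rather than dropping them, and leave the yellow-lidded box where it is.

Things in the scene. Friction and masses are not known exactly. Their poses are not given: they have to be found in the camera images.
- box_a: black enclosure with a blue lid, 80 x 42 mm, 45 mm high, 0.09 to 0.18 kg, lying lid up. A white cable gland (22 mm across) sticks out 18 mm from one short end, 20 mm up; a white bar on the lid marks that end. Origin: centre of the underside of the 80 x 42 mm body (gland not counted); x along the long side towards the gland, y across, z up. Either blue-lidded box may go in either bay.
- box_b: black enclosure with a blue lid, 80 x 42 mm, 45 mm high, 0.09 to 0.18 kg, lying lid up. A white cable gland (22 mm across) sticks out 18 mm from one short end, 20 mm up; a white bar on the lid marks that end. Origin: centre of the underside of the 80 x 42 mm body (gland not counted); x along the long side towards the gland, y across, z up. Same as box_a.
- spare: black enclosure with a yellow lid, 80 x 42 mm, 45 mm high, 0.09 to 0.18 kg, lying lid up. A white cable gland (22 mm across) sticks out 18 mm from one short end, 20 mm up; a white bar on the lid marks that end. Origin: centre of the underside of the 80 x 42 mm body (gland not counted); x along the long side towards the gland, y across, z up. A bystander, not to be moved.
- tray: fixed low grey tray, 156 x 180 mm, a 20 mm wide orange bar along one long edge (its end). Floor 4 mm thick; walls 12 mm, bar 20 mm high. A divider makes two open bays, 132 mm long (along x) x 84 mm. Origin: bench level, middle of the orange end's outer edge; x points out through the orange end, z up. Bay floors x -152..-20 mm, centred at y +-44 mm; a well-placed box has origin x -95, z 4 mm.
Not all that is in view belongs to the job. Of the things that look like the tray, take the one that is farthest to the robot's right at the start.

How it is judged (in metres and radians):
At the end, for the whole second after the job is handed in: Both blue-lidded boxes at rest, one wholly inside each bay, flat on its floor (5 mm, 8 degrees), long side within 15 degrees of the bay's, gland to the orange end, origin within 20 mm lengthwise and 24 mm sideways of the bay's middle place; yellow-lidded box within 20 mm of its start (((y of box_a in the frame of tray between 0.02 and 0.068 m and x of box_a in the frame of tray between -0.115 and -0.075 m and y of box_b in the frame of tray between -0.068 and -0.02 m and x of box_b in the frame of tray between -0.115 and -0.075 m) or (y of box_a in the frame of tray between -0.068 and -0.02 m and x of box_a in the frame of tray between -0.115 and -0.075 m and y of box_b in the frame of tray between 0.02 and 0.068 m and x of box_b in the frame of tray between -0.115 and -0.075 m)) and z of each of box_a, box_b in the frame of tray below 0.009 m and angle between each of box_a, box_b's own z axis and vertical below 0.15 rad and angle between the x axis of each of box_a, box_b and the x axis of tray, either way round below 0.26 rad and x of tray in the frame of box_a above 0.03 m and linear speed of each of box_a, box_b below 0.03 m/s and x of tray in the frame of box_b above 0.03 m and distance of spare from where it was at the start of the episode below 0.02 m); the robot touches nothing.
It fails at once if the yellow-lidded box is moved by more than 20 mm (distance of spare from where it was at the start of the episode above 0.02 m).
It fails at once if box_a is let go or thrown in mid-air (free fall more than 50 mm above the bench) (height (world z) of box_a above 0.05 m and contact force between box_a and anything else below 0.02 N).
It fails at once if box_b is let go or thrown in mid-air (free fall more than 50 mm above the bench) (height (world z) of box_b above 0.05 m and contact force between box_b and anything else below 0.02 N).
It also fails if it takes over 64 s, if anything falls off the work surface, if the arm or the gripper's body presses on something with over 40 N, if the wrist force passes 120 N, or if a joint passes its speed limit or range.

ROBOT

A 6-joint arm with a two-finger parallel gripper is mounted at the origin on the work surface. World frame = base frame: x ahead of the robot, y to its left, z up, the work surface at z = 0. Lengths are in mm, angles in rad, forces in N, time in s.
With the tool pointing down it reaches from about 425 to 925 mm from the base axis. Payload 12.5 kg.
Tool frame: the origin (TCP) lies between the finger pads; the fingertips stand 19 mm ahead of it and the grasp point (between the pads) is the TCP (tips_ahead is the distance from the TCP to the fingertips, in mm); z points along the fingers, y is the line along which they close (so a half turn about z gives the same grasp; the last joint's range is limited). The gripper opens to 85 mm and grips with 20 to 120 N. Pads are 22 mm wide; open, the fingers measure 114 mm over their backs; the gripper's body (76 mm by 85 mm) begins 54 mm behind the grasp point. The pads swing forward as they close: fully open they stand 13 mm farther back than shut.
Start: joints at [1.192, 0.491, 1.559, -0, 1.092, -0.106], TCP at [168.374, 601.908, 250.327] pointing down, gripper open.
Joint ranges: [-3.1, 3.1], [-0.84, 2.19], [0.05, 2.79], [-1.13, 4.28], [0.06, 2.93], [-2.69, 2.69]. Speed limits (rad/s): [2.22, 2.22, 2.79, 3.14, 3.14, 3.14].

INTERFACE

Orientations are given as a rotation vector (axis times angle).
In Python, from cell import * gives the robot as it stands.
- The arm moves only by the shell command python3 -m pendant 'ROWS' [FORCE]. ROWS is a JSON object of lists of equal length, an entry for each row: "jaw": the closure, from 0 (fully open) to 1 (shut); "xyz": the shift along the tool's x, y, z as a fraction of full scale, a list of three; "twist": the turn about the tool's z as a fraction of full scale. In form: {"jaw": [jaw, ...], "xyz": [[tx, ty, tz], ...], "twist": [twist, ...]}. A call has 1 to 5 rows; each row shifts and turns the commanded pose from where the row before left it, along the tool's axes as they then stand; what a row does not reach is not made up. Full scale, the value 1, is 15 cm for a shift and 60 degrees for a turn. A row lasts 1/10 s, in which the tool goes at most 50 mm and 8.59 degrees, less where a joint would pass 70% of its speed; a pose out of reach is approached as far as the arm can. A call with a number of a shift or a turn outside -1 to 1 is refused whole. A call with a gripper value outside its range is refused whole. The fingers move at their own pace and stop on an object; FORCE is the grip in N (left out, the last holds). Time passes only in rows, so rows that do not move let the fingers close. It gives the time, the measured TCP pose, the force, the opening and the grip force at its end, in the units of the state.
- get_state(): the state, without advancing time (a new reading comes with each control period).
- grab_frame(name): name is "scene" or "top"; returns a dict with "image" (420x560x3 uint8, red, green, blue), "fx", "fy", "cx", "cy" (pixels), "origin" and "attitude" of the camera in the world. Camera axes: x right, y down, z forward; pixel columns grow to the right and rows downward; lengths in mm; the calibration is good to about 2 mm. A picture is of the moment at which its call begins. There is no depth.
- finish_job(): hands the job in; it is judged then, once.
The state is a dict: "clock": time; "qpos": joint angles; "qd": joint speeds; "joint_efforts": joint torques, N m; "ee_pos": TCP position; "tool_rot": TCP orientation; "force": force on the tool from outside, world axes, zero at the start; "ft_torque": the same for the moment, N m; "grip_width": finger opening in mm; "grasp_force": force on a finger pad.
Only numpy, scipy, OpenCV 4.12 (cv2) and the standard library are available. Lean on these libraries where they do the work, as an engineer would, in place of code of your own. Each camera call takes 0.05 s, during which the arm holds its last target. There are 200 camera calls.

## Working session

There is one attempt and no reset: what is moved stays moved. The work goes in short steps, Python scripts to look and compute and a shell command to move; the robot and the scene stay as the last step left them, time stands still between calls to the robot, and variables do not carry over. Pictures are saved under pics/ and viewed, at most 10 in all, crops included, and the job is handed in when it is done.

```bash
mkdir -p pics; python3 - <<'E'
from cell import *
import cv2,numpy as np
for n in("scene","top"):
    f=grab_frame(n); cv2.imwrite(f"pics/{n}0.png",f["image"][:,:,::-1]); print(n,f["fx"],f["cx"],f["cy"],f["origin"],f["attitude"])
s=get_state(); print(s["ee_pos"],s["tool_rot"],s["clock"])
E
```

```text
scene 426.2156232895013 281.75418189939023 207.07844403528603 [1122.7138159   410.07137938  845.55530395] [-1.19305051 -2.42740661  0.84200539]
top 423.01976287630293 278.1068303047409 208.07566273821232 [ 465.30845278   25.90483802 1177.95195939] [-2.15034544  2.13772917 -0.14864939]
[168.29902092 601.72369108 249.79008275] [-4.27073007e-01 -3.11218800e+00  1.53133741e-03] 0.1
```

View pics/top0.png

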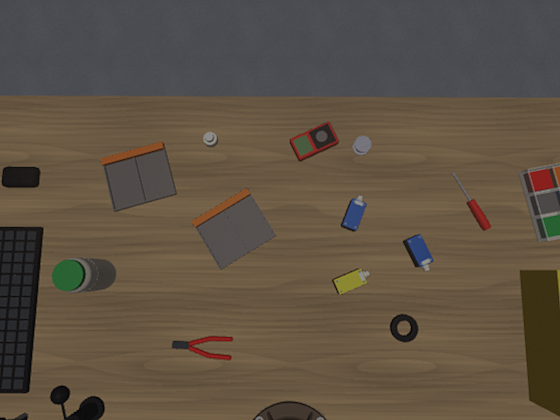

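View pics/scene0.png

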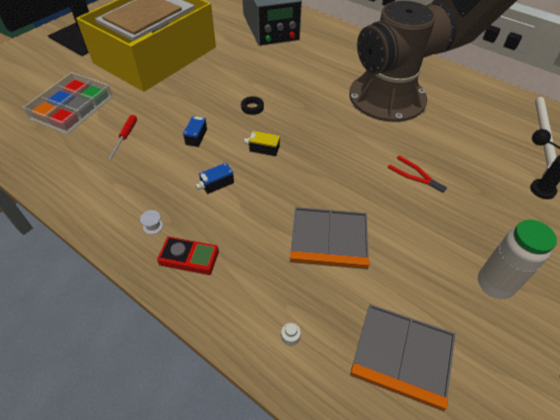

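The top view shows two blue boxes at (354,214) and (419,251), the yellow spare at (350,281), and two tray lookalikes at (139,177) and (235,229). The next step is to measure all of these and enlarge the tray on the robot's right.

```bash
cat >vis.py <<'E'
from cell import *
import cv2,numpy as np
from scipy.spatial.transform import Rotation as R
def ray(f,u,v,z):
    d=R.from_rotvec(f["attitude"]).as_matrix()@np.array([(u-f["cx"])/f["fx"],(v-f["cy"])/f["fy"],1])
    o=np.array(f["origin"]); return (o+d*(z-o[2])/d[2])
def blobs(f,lo,hi,amin):
    h=cv2.cvtColor(f["image"],cv2.COLOR_RGB2HSV); m=cv2.inRange(h,lo,hi)
    cs,_=cv2.findContours(m,cv2.RETR_EXTERNAL,cv2.CHAIN_APPROX_NONE)
    return [c[:,0,:] for c in cs if cv2.contourArea(c)>=amin]
def rect(f,c,z):
    P=np.array([ray(f,u,v,z)[:2] for u,v in c],np.float32)
    (x,y),(w,h),a=cv2.minAreaRect(P)
    if w<h: w,h,a=h,w,a+90
    return np.round([x,y,w,h,(a+90)%180-90],1)
def report(n):
    f=grab_frame(n)
    for nm,lo,hi,z in(("blue",(105,120,50),(128,255,255),45),("yellow",(24,150,90),(34,255,255),45),("orange",(5,180,120),(18,255,255),20)):
        for c in blobs(f,lo,hi,80): print(n,nm,"px",c.mean(0).round(),"x y L W ang",rect(f,c,z))
    return f
E
python3 - <<'E'
from vis import *
f=report("top"); g=report("scene")
for n,p in(("gland a",(360,201)),("gland b",(427,266)),("tray far corner",(222,268)),("tray near corner r",(275,238))):
    print(n,ray(f,*p,20 if "gl" in n else 12).round())
print("start TCP R\n",R.from_rotvec(get_state()["tool_rot"]).as_matrix().round(3))
a=cv2.resize(f["image"][120:310,90:450],(800,422),interpolation=cv2.INTER_CUBIC)
cv2.imwrite("pics/crop0.png",cv2.convertScaleAbs(a,alpha=1.6)[:,:,::-1])
E
```

```text
top blue px [419. 249.] x y L W ang [ 518.8 -344.    78.7   40.1   24.9]
top blue px [354. 213.] x y L W ang [ 614.9 -171.4   78.3   41.5  -21.5]
top yellow px [351. 281.] x y L W ang [ 436.6 -157.3   78.9   41.7  -67. ]
top orange px [218. 208.] x y L W ang [628.4 202.5 151.9  16.3 -58.1]
top orange px [132. 153.] x y L W ang [789.  447.7 175.8  16.1 -73.6]
scene blue px [217. 174.] x y L W ang [ 620.7 -168.7   79.1   45.2  -21.1]
scene blue px [194. 127.] x y L W ang [ 525.5 -340.7   83.1   42.2   25.4]
scene blue px [59. 96.] x y L W ang [ 677.  -752.8   46.3   43.7   10.2]
scene blue px [52. 17.] x y L W ang [ 4.0980e+02 -1.1823e+03  1.5760e+02  3.3700e+01 -1.0000e-01]
scene yellow px [265. 139.] x y L W ang [ 440.6 -155.    79.2   48.3  -66.8]
scene yellow px [146.  35.] x y L W ang [ 2.337e+02 -8.447e+02  5.374e+02  5.318e+02 -1.000e-01]
scene orange px [399. 386.] x y L W ang [793.  448.9 178.7  20.  -73.6]
scene orange px [329. 258.] x y L W ang [640.  193.2 177.2  19.9 -58.2]
scene orange px [ 44. 108.] x y L W ang [ 726.  -777.7   44.2   41.7  -79.1]
gland a [ 654. -194.   20.]
gland b [ 477. -371.   20.]
tray far corner [468. 185.  12.]
tray near corner r [551.  41.  12.]
start TCP R
 [[-0.963  0.269 -0.   ]
 [ 0.269  0.963 -0.001]
 [ 0.    -0.001 -1.   ]]
```

View pics/crop0.png

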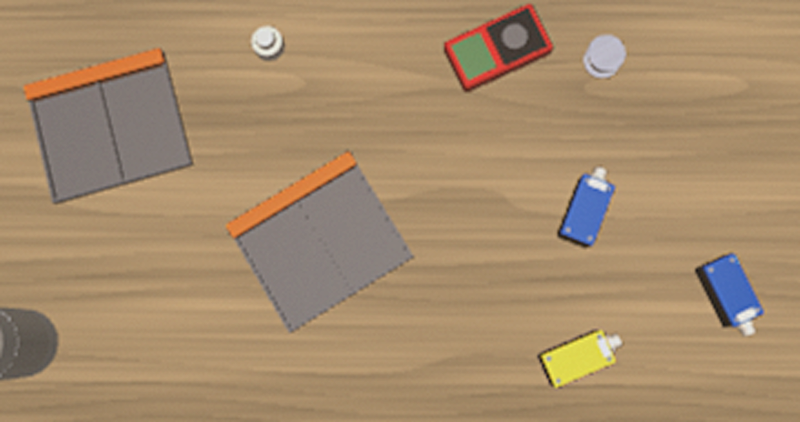

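There are two tray candidates: (139,177), centred near y≈+450, and (235,229), whose bar is at y≈+193. In the top view, left is +y, so (235,229) is the one farthest to the robot's right, and the crop confirms it. Its corners fit 156 x 180 mm with a yaw of about 31.8°. Box A is at (617,-170) with yaw -21.5°, and box B is at (521,-342) with yaw 205°. Both lids measure about 79x41 mm.

```bash
cat >go.py <<'E'
import sys
from vis import *
# go.py x y z psi : shift in present tool axes (scale units, total), twist total ; psi = yaw of tool y
def go(x,y,z,psi):
    s=get_state(); M=R.from_rotvec(s["tool_rot"]).as_matrix(); p=np.array(s["ee_pos"])
    now=np.degrees(np.arctan2(M[1,1],M[0,1]))
    print("t",s["clock"],"p",p.round(1),"psi",now.round(1),"j6",round(np.degrees(s["qpos"][5])),"w",round(s["grip_width"],1),"g",s["grasp_force"])
    print("shift",(M.T@(np.array([x,y,z])-p)/150).round(3),"twist",round(-((psi-now))/60,3))
if __name__=="__main__": go(*map(float,sys.argv[1:]))
E
python3 go.py 617 -170 250 68.5
```

```text
t 0.2 p [168.3 601.8 249.9] psi 74.4 j6 -6 w 85.5 g 0.0
shift [-4.267e+00 -4.149e+00  2.000e-03] twist 0.098
```

```bash

python3 -m pendant '{"jaw":[0,0,0,0,0],"xyz":[[-0.213,-0.207,0],[-0.213,-0.207,0],[-0.213,-0.207,0],[-0.213,-0.207,0],[-0.213,-0.207,0]],"twist":[0,0,0,0,0]}' 50
python3 -m pendant '{"jaw":[0,0,0,0,0],"xyz":[[-0.213,-0.207,0],[-0.213,-0.207,0],[-0.213,-0.207,0],[-0.213,-0.207,0],[-0.213,-0.207,0]],"twist":[0,0,0,0,0]}'
python3 go.py 617 -170 250 68.5
```

```text
clock: 0.7
ee_pos: [280.9, 407.8, 250.3]
tool_rot: [0.427, 3.112, 0.0]
force: [1.4, 0.6, -0.2]
grip_width: 85.5
grasp_force: 0.0
clock: 1.2
ee_pos: [393.0, 215.1, 250.4]
tool_rot: [0.427, 3.112, 0.0]
force: [-0.6, 0.1, 0.4]
grip_width: 85.2
grasp_force: 0.0
t 1.2 p [393.  215.1 250.4] psi 74.4 j6 -54 w 85.2 g 0.0
shift [-2.13  -2.07   0.003] twist 0.098
```

```bash

python3 -m pendant '{"jaw":[0,0,0,0,0],"xyz":[[-0.213,-0.207,0],[-0.213,-0.207,0],[-0.213,-0.207,0],[-0.213,-0.207,0],[-0.213,-0.207,0]],"twist":[0,0,0,0,0]}'
python3 -m pendant '{"jaw":[0,0,0,0,0],"xyz":[[-0.213,-0.207,0],[-0.213,-0.207,0],[-0.213,-0.207,0],[-0.213,-0.207,0],[-0.213,-0.207,0]],"twist":[0,0,0,0,0]}'
python3 -m pendant '{"jaw":[0,0,0,0],"xyz":[[0,0,0.3],[0,0,0.3],[0,0,0.2],[0,0,0]],"twist":[0.098,0,0,0]}'
python3 go.py 617 -170 30 68.5; python3 - <<'E'
from vis import *
f=grab_frame("top"); cv2.imwrite("pics/a1.png",cv2.resize(f["image"][140:320,280:480],(800,720)[:1]+(600,))[:,:,::-1])
E
```

```text
clock: 1.7
ee_pos: [505.0, 22.4, 250.3]
tool_rot: [0.428, 3.112, 0.0]
force: [0.2, 1.8, 0.2]
grip_width: 85.6
grasp_force: 0.0
clock: 2.2
ee_pos: [617.0, -170.1, 250.1]
tool_rot: [-0.427, -3.112, -0.0]
force: [0.5, 0.7, 0.1]
grip_width: 85.7
grasp_force: 0.0
clock: 2.6
ee_pos: [614.7, -167.8, 126.2]
tool_rot: [-0.585, -3.079, -0.002]
force: [-0.6, -0.8, 0.4]
grip_width: 85.4
grasp_force: 0.0
t 2.6 p [ 614.7 -167.8  126.2] psi 68.5 j6 -90 w 85.4 g 0.0
shift [-0.025 -0.008  0.641] twist -0.0
```

View pics/a1.png

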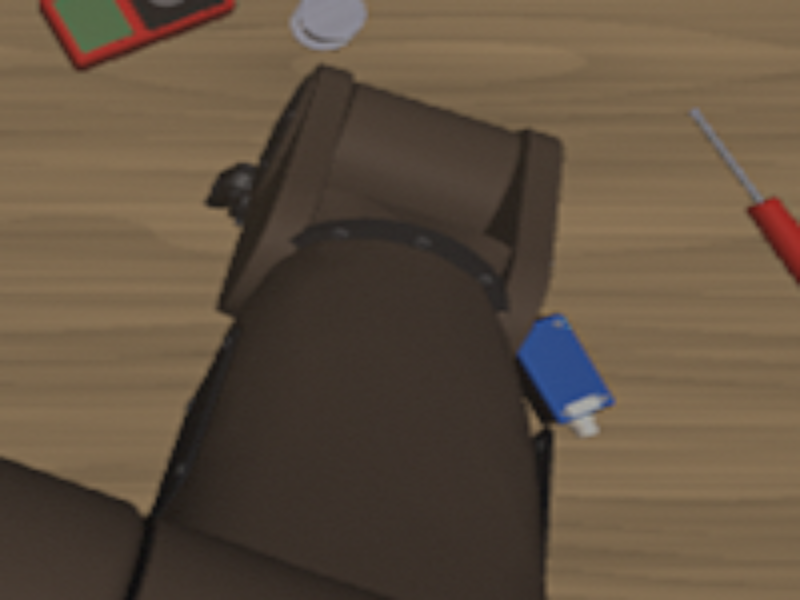

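The arm hides the box in the top view, with only box B visible at its right. The fingers are still above box A, so I'll descend and grip.

```bash

python3 -m pendant '{"jaw":[0,0,0,0],"xyz":[[-0.025,-0.008,0.15],[0,0,0.25],[0,0,0.24],[0,0,0]],"twist":[0,0,0,0]}'
python3 go.py 617 -170 30 68.5; python3 - <<'E'
from vis import *
f=grab_frame("scene"); cv2.imwrite("pics/a2.png",cv2.resize(f["image"][50:250,100:366],(800,600))[:,:,::-1])
E
```

```text
clock: 3.05
ee_pos: [618.7, -170.4, 32.6]
tool_rot: [-0.585, -3.083, -0.001]
force: [-0.5, -0.7, -0.3]
grip_width: 85.5
grasp_force: 0.0
t 3.05 p [ 618.7 -170.4   32.6] psi 68.5 j6 -90 w 85.5 g 0.0
shift [ 0.011 -0.002  0.017] twist -0.0
```

View pics/a2.png

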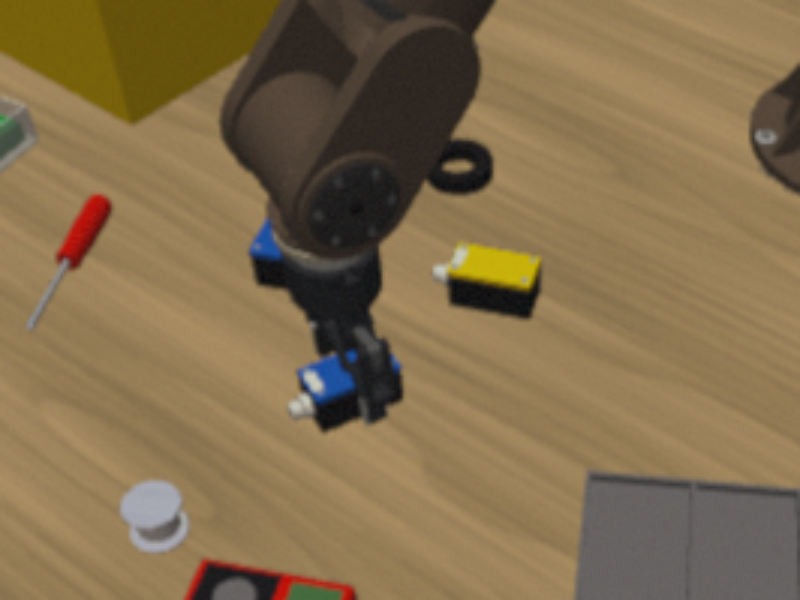

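The fingers straddle box A near its middle at about (350,380). I'll close them and lift.

```bash

python3 -m pendant '{"jaw":[0.5,1,1,1,1],"xyz":[[0,0,0.017],[0,0,0],[0,0,0],[0,0,0],[0,0,0]],"twist":[0,0,0,0,0]}' 50
python3 -m pendant '{"jaw":[1,1,1,1,1],"xyz":[[0,0,0],[0,0,0],[0,0,0],[0,0,-0.1],[0,0,-0.2]],"twist":[0,0,0,0,0]}' 50
python3 -m pendant '{"jaw":[1,1,1],"xyz":[[0,0,-0.3],[0,0,-0.1],[0,0,0]],"twist":[0,0,0]}'
python3 go.py 539.5 183.6 140 121.8; python3 - <<'E'
from vis import *
f=grab_frame("scene"); cv2.imwrite("pics/a3.png",cv2.resize(f["image"][50:250,100:366],(800,600))[:,:,::-1])
E
```

```text
clock: 3.6
ee_pos: [620.2, -171.1, 33.7]
tool_rot: [0.586, 3.084, -0.001]
force: [-2.0, -0.4, 8.0]
grip_width: 41.5
grasp_force: 51.9
clock: 4.1
ee_pos: [618.6, -170.5, 76.6]
tool_rot: [-0.586, -3.083, -0.001]
force: [0.4, 0.2, -1.0]
grip_width: 41.3
grasp_force: 50.9
clock: 4.4
ee_pos: [620.3, -171.1, 140.1]
tool_rot: [0.585, 3.081, -0.001]
force: [-0.2, -0.2, -2.7]
grip_width: 41.3
grasp_force: 51.0
t 4.4 p [ 620.3 -171.1  140.1] psi 68.5 j6 -90 w 41.3 g 51.046424210071564
shift [ 1.368  2.002 -0.006] twist -0.888
```

View pics/a3.png

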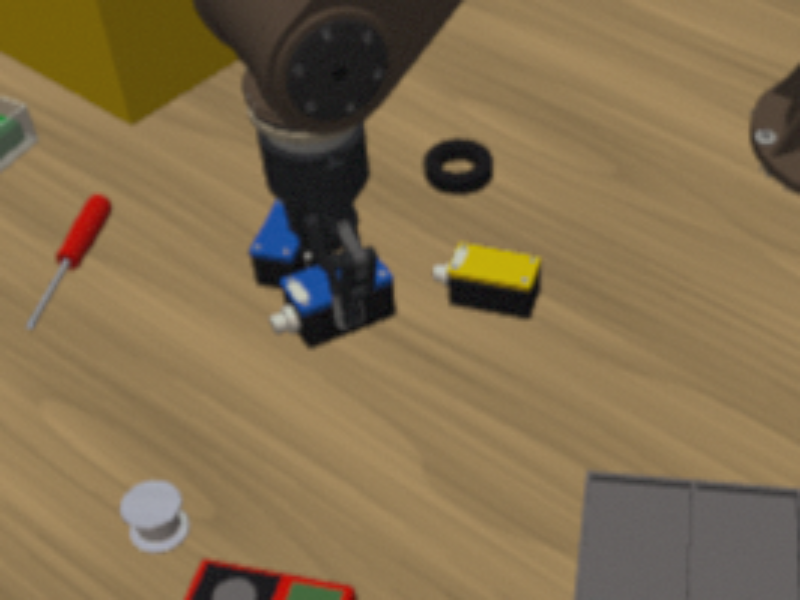

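The box is held level, with its gland at (285,320). I'll carry it to the +y bay and turn it.

```bash

python3 -m pendant '{"jaw":[1,1,1,1,1],"xyz":[[0.1,0.15,0],[0.16,0.234,0],[0.16,0.234,0],[0.16,0.234,0],[0.16,0.234,0]],"twist":[0,0,0,0,0]}'
python3 -m pendant '{"jaw":[1,1,1,1,1],"xyz":[[0.16,0.234,0],[0.16,0.234,0],[0.16,0.234,0],[0.1,0.15,0],[0.06,0.08,0]],"twist":[0,0,0,0,0]}'
python3 -m pendant '{"jaw":[1,1,1,1,1],"xyz":[[0,0,0],[0,0,0],[0,0,0],[0,0,0],[0,0,0]],"twist":[-0.125,-0.125,-0.125,-0.125,-0.125]}'
python3 -m pendant '{"jaw":[1,1,1,1],"xyz":[[0,0,0],[0,0,0],[0,0,0],[0,0,0]],"twist":[-0.125,-0.125,0,0]}'
python3 go.py 542 185 80 121.8
```

```text
clock: 4.95
ee_pos: [574.5, 23.0, 134.9]
tool_rot: [-0.586, -3.083, 0.0]
force: [-0.2, 0.5, -1.6]
grip_width: 41.2
grasp_force: 51.0
clock: 5.45
ee_pos: [536.5, 188.6, 135.2]
tool_rot: [-0.583, -3.084, 0.002]
force: [0.3, -0.7, -1.3]
grip_width: 41.4
grasp_force: 51.1
clock: 5.95
ee_pos: [537.6, 186.0, 135.6]
tool_rot: [0.444, -3.108, 0.0]
force: [-0.5, 0.1, -2.1]
grip_width: 41.5
grasp_force: 51.0
clock: 6.35
ee_pos: [537.7, 186.2, 136.0]
tool_rot: [0.832, -3.028, -0.0]
force: [1.4, 0.1, -0.7]
grip_width: 41.9
grasp_force: 51.0
t 6.35 p [537.7 186.2 136. ] psi 120.7 j6 -108 w 41.9 g 51.01694315671921
shift [-0.021 -0.022  0.373] twist -0.018
```

```bash

python3 -m pendant '{"jaw":[1,1,1,1],"xyz":[[-0.021,-0.022,0.1],[0,0,0.15],[0,0,0.12],[0,0,0]],"twist":[-0.018,0,0,0]}'
python3 go.py 542 185 37 121.8; python3 - <<'E'
from vis import *
f=grab_frame("scene"); cv2.imwrite("pics/a4.png",cv2.resize(f["image"][100:300,200:466],(800,600))[:,:,::-1])
E
```

```text
clock: 6.75
ee_pos: [541.3, 185.0, 78.2]
tool_rot: [0.865, -3.015, -0.001]
force: [0.0, -1.1, -2.2]
grip_width: 41.4
grasp_force: 51.0
t 6.75 p [541.3 185.   78.2] psi 122.0 j6 -110 w 41.4 g 50.97435146570206
shift [-0.005 -0.003  0.275] twist 0.003
```

View pics/a4.png

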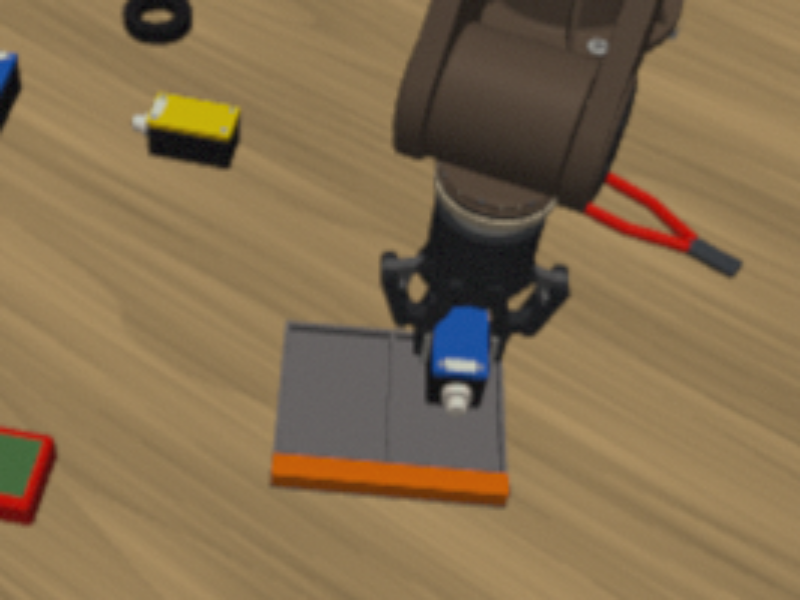

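The box is square over the right-hand (+y) bay, with its gland at (457,395) towards the orange end. I'll lower it gently.

```bash

python3 -m pendant '{"jaw":[1,1,1,1],"xyz":[[0,0,0.1],[0,0,0.1],[0,0,0.04],[0,0,0]],"twist":[0,0,0,0]}'
python3 -m pendant '{"jaw":[1,1],"xyz":[[0,0,0.014],[0,0,0]],"twist":[0,0]}'
python3 -m pendant '{"jaw":[1,1],"xyz":[[0,0,0.014],[0,0,0]],"twist":[0,0]}'
```

```text
clock: 7.2
ee_pos: [542.3, 185.5, 45.1]
tool_rot: [0.867, -3.019, -0.0]
force: [0.4, -0.7, -1.4]
grip_width: 41.3
grasp_force: 51.1
clock: 7.4
ee_pos: [542.6, 185.6, 43.7]
tool_rot: [-0.867, 3.018, 0.0]
force: [0.5, -0.6, -1.8]
grip_width: 41.4
grasp_force: 51.1
clock: 7.6
ee_pos: [542.3, 185.6, 41.2]
tool_rot: [-0.868, 3.019, 0.0]
force: [0.2, -1.7, -0.9]
grip_width: 41.5
grasp_force: 51.1
```

```bash

python3 -m pendant '{"jaw":[1,1],"xyz":[[0,0,0.012],[0,0,0]],"twist":[0,0]}' | grep -A5 -E "ee_pos|force"
python3 -m pendant '{"jaw":[1,1],"xyz":[[0,0,0.01],[0,0,0]],"twist":[0,0]}' | grep -E "ee_pos|force"
python3 -m pendant '{"jaw":[1,1],"xyz":[[0,0,0.008],[0,0,0]],"twist":[0,0]}' | grep -E "ee_pos|force"
```

```text
ee_pos: [542.3, 185.5, 39.1]
tool_rot: [0.868, -3.019, -0.0]
force: [-0.3, 0.1, -1.2]
grip_width: 41.1
grasp_force: 51.1
ee_pos: [542.4, 185.6, 37.7]
force: [0.2, -1.3, -2.4]
grasp_force: 51.2
ee_pos: [542.3, 185.5, 37.6]
force: [-3.9, -3.0, 14.2]
grasp_force: 52.8
```

It has made contact with the floor (14 N at z=37.6). I'll release and retreat.

```bash

python3 -m pendant '{"jaw":[0.3,0.2,0.1,0,0],"xyz":[[0,0,0],[0,0,0],[0,0,0],[0,0,0],[0,0,-0.1]],"twist":[0,0,0,0,0]}' | grep -E "ee_pos|force|width"
python3 -m pendant '{"jaw":[0,0,0,0,0],"xyz":[[0,0,-0.2],[0,0,-0.3],[0,0,-0.3],[0,0,0],[0,0,0]],"twist":[0,0,0,0,0]}' | grep -E "ee_pos|force|width"
python3 go.py 521 -342 175 -65
```

```text
ee_pos: [541.5, 185.3, 50.2]
force: [0.8, 0.2, 0.3]
grip_width: 85.4
grasp_force: 0.0
ee_pos: [542.4, 185.6, 172.3]
force: [-0.9, -0.2, -0.6]
grip_width: 85.7
grasp_force: 0.0
t 9.2 p [542.4 185.6 172.3] psi 122.1 j6 -110 w 85.7 g 0.0
shift [ 1.988 -2.905 -0.02 ] twist 3.118
```

Translating at this tool yaw would take joint 6 to its limit, so I'll twist first.

```bash

for i in 1 ; do
python3 -m pendant '{"jaw":[0,0,0,0,0],"xyz":[[0,0,0],[0,0,0],[0,0,0],[0,0,0],[0,0,0]],"twist":[0.13,0.13,0.13,0.13,0.13]}'|grep clock
python3 -m pendant '{"jaw":[0,0,0,0,0],"xyz":[[0,0,0],[0,0,0],[0,0,0],[0,0,0],[0,0,0]],"twist":[0.13,0.13,0.13,0.13,0.13]}'|grep clock
python3 -m pendant '{"jaw":[0,0,0,0,0],"xyz":[[0,0,0],[0,0,0],[0,0,0],[0,0,0],[0,0,0]],"twist":[0.13,0.13,0.13,0.13,0.13]}'|grep clock
python3 -m pendant '{"jaw":[0,0,0,0,0],"xyz":[[0,0,0],[0,0,0],[0,0,0],[0,0,0],[0,0,0]],"twist":[0.13,0.13,0.13,0.13,0.13]}'|grep clock
python3 -m pendant '{"jaw":[0,0,0,0,0],"xyz":[[0,0,0],[0,0,0],[0,0,0],[0,0,0],[0,0,0]],"twist":[0.13,0.13,0.13,0.13,0]}'|grep clock
done
python3 go.py 521 -342 175 -65
```

```text
clock: 9.7
clock: 10.2
clock: 10.7
clock: 11.2
clock: 11.7
t 11.7 p [541.8 185.4 169.9] psi -65.2 j6 78 w 85.5 g 0.0
shift [-1.598  3.135 -0.032] twist -0.004
```

```bash

python3 -m pendant '{"jaw":[0,0,0,0,0],"xyz":[[-0.133,0.261,0],[-0.133,0.261,0],[-0.133,0.261,0],[-0.133,0.261,0],[-0.133,0.261,0]],"twist":[0,0,0,0,0]}'|grep ee_pos
python3 -m pendant '{"jaw":[0,0,0,0,0],"xyz":[[-0.133,0.261,0],[-0.133,0.261,0],[-0.133,0.261,0],[-0.133,0.261,0],[-0.133,0.261,0]],"twist":[0,0,0,0,0]}'|grep ee_pos
python3 -m pendant '{"jaw":[0,0,0,0],"xyz":[[-0.133,0.261,0],[-0.133,0.261,0],[0,0,0],[0,0,0]],"twist":[0,0,0,0]}'|grep ee_pos
python3 go.py 521 -342 32 -65
python3 - <<'E'
from vis import *
f=report("top"); cv2.imwrite("pics/b1.png",cv2.resize(f["image"][160:310,180:380],(800,600))[:,:,::-1])
E
```

```text
ee_pos: [533.5, -35.6, 170.5]
ee_pos: [525.2, -255.2, 170.4]
ee_pos: [522.0, -341.8, 170.1]
t 13.1 p [ 522.  -341.8  170.1] psi -65.0 j6 26 w 85.7 g 0.0
shift [-0.006  0.001  0.92 ] twist -0.001
top blue px [416. 243.] x y L W ang [ 536.5 -335.7   40.1   39.7  -65.4]
top blue px [221. 241.] x y L W ang [538.7 183.3  79.3  40.7  32. ]
top yellow px [351. 279.] x y L W ang [ 436.6 -157.3   78.8   41.8  -66.9]
top orange px [132. 153.] x y L W ang [788.5 446.9 177.2  17.5 -73.6]
```

View pics/b1.png

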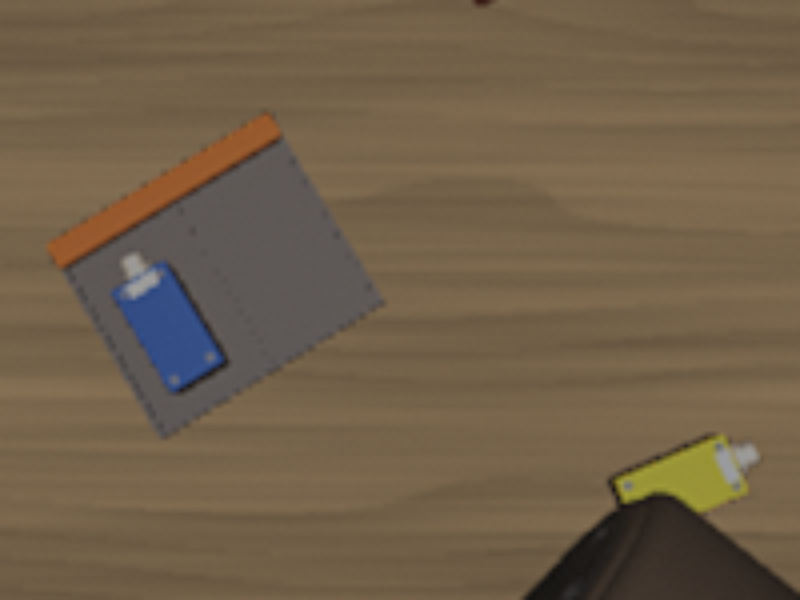

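Box A lies in the left bay at crop (170,328), square, midway between wall and divider, with its gland at (133,262) towards the orange bar. The spare hasn't moved. Next is box B.

```bash

python3 -m pendant '{"jaw":[0,0,0,0,0],"xyz":[[0,0,0.25],[0,0,0.25],[0,0,0.22],[0,0,0.18],[0,0,0.02]],"twist":[0,0,0,0,0]}'|grep -E "ee_pos|force"
python3 -m pendant '{"jaw":[0,0.5,1,1,1],"xyz":[[0,0,0],[0,0,0],[0,0,0],[0,0,0],[0,0,0]],"twist":[0,0,0,0,0]}' 50|grep -E "ee_pos|force|width"
python3 -m pendant '{"jaw":[1,1,1],"xyz":[[0,0,0],[0,0,0],[0,0,0]],"twist":[0,0,0]}'|grep -E "ee_pos|force|width"
python3 go.py 521 -342 170 -65
```

```text
ee_pos: [521.7, -338.9, 30.4]
force: [0.1, 0.9, 0.3]
grasp_force: 0.0
ee_pos: [523.2, -341.7, 34.9]
force: [0.5, 1.6, 6.5]
grip_width: 41.0
grasp_force: 51.4
ee_pos: [523.1, -341.7, 34.9]
force: [-0.6, 1.1, 6.0]
grip_width: 41.4
grasp_force: 51.4
t 14.45 p [ 523.1 -341.7   34.9] psi -65.1 j6 26 w 41.4 g 51.441350877285004
shift [-0.013 -0.003 -0.901] twist -0.002
```

```bash

python3 -m pendant '{"jaw":[1,1,1,1,1],"xyz":[[0,0,-0.1],[0,0,-0.25],[0,0,-0.3],[0,0,-0.2],[0,0,0]],"twist":[0,0,0,0,0]}'|grep -E "ee_pos|force|width"
python3 go.py 584.5 108 155 -65
```

```text
ee_pos: [523.8, -342.3, 166.7]
force: [1.0, -0.3, -1.8]
grip_width: 41.5
grasp_force: 51.0
t 14.95 p [ 523.8 -342.3  166.7] psi -65.1 j6 26 w 41.5 g 51.01561188697815
shift [ 1.629 -2.554  0.065] twist -0.002
```

```bash

python3 -m pendant '{"jaw":[1,1,1,1,1],"xyz":[[0.08,-0.12,0],[0.15,-0.234,0],[0.15,-0.234,0],[0.15,-0.234,0],[0.15,-0.234,0]],"twist":[0,0,0,0,0]}'|grep ee_pos
python3 -m pendant '{"jaw":[1,1,1,1,1],"xyz":[[0.15,-0.234,0],[0.15,-0.234,0],[0.15,-0.234,0],[0.15,-0.234,0],[0.15,-0.234,0]],"twist":[0,0,0,0,0]}'|grep ee_pos
python3 -m pendant '{"jaw":[1,1,1,1],"xyz":[[0.12,-0.2,0],[0.06,-0.1,0],[0,0,0],[0,0,0]],"twist":[0,0,-0.08,-0.12]}'|grep -E "ee_pos|width"
python3 -m pendant '{"jaw":[1,1,1,1,1],"xyz":[[0,0,0],[0,0,0],[0,0,0],[0,0,0],[0,0,0]],"twist":[-0.13,-0.13,-0.13,-0.13,-0.13]}'|grep ee_pos
python3 -m pendant '{"jaw":[1,1,1,1,1],"xyz":[[0,0,0],[0,0,0],[0,0,0],[0,0,0],[0,0,0]],"twist":[-0.13,-0.13,-0.13,-0.13,-0.13]}'|grep ee_pos
python3 -m pendant '{"jaw":[1,1,1,1,1],"xyz":[[0,0,0],[0,0,0],[0,0,0],[0,0,0],[0,0,0]],"twist":[-0.13,-0.13,-0.13,-0.13,-0.13]}'|grep -E "ee_pos|width"
python3 go.py 584.5 108 80 121.8
```

```text
ee_pos: [548.2, -153.2, 161.2]
ee_pos: [576.5, 53.4, 161.2]
ee_pos: [582.1, 104.2, 161.0]
grip_width: 41.2
ee_pos: [582.2, 103.3, 161.0]
ee_pos: [582.2, 103.2, 161.0]
ee_pos: [582.2, 103.2, 161.0]
grip_width: 41.1
t 17.85 p [582.2 103.2 161. ] psi 64.2 j6 -61 w 41.1 g 50.891195833683014
shift [-0.     0.035  0.54 ] twist -0.961
```

```bash

python3 -m pendant '{"jaw":[1,1,1,1,1],"xyz":[[0,0.035,0],[0,0,0],[0,0,0],[0,0,0],[0,0,0]],"twist":[-0.13,-0.13,-0.13,-0.13,-0.13]}'|grep ee_pos
python3 -m pendant '{"jaw":[1,1,1,1,1],"xyz":[[0,0,0],[0,0,0],[0,0,0.15],[0,0,0.25],[0,0,0.12]],"twist":[-0.13,-0.11,-0.071,0,0]}'|grep ee_pos
python3 -m pendant '{"jaw":[1,1],"xyz":[[0,0,0],[0,0,0]],"twist":[0,0]}'|grep -E "ee_pos|force"
python3 go.py 584.5 108 40 121.8
python3 - <<'E'
from vis import *
f=grab_frame("scene"); cv2.imwrite("pics/b2.png",cv2.resize(f["image"][100:300,200:466],(800,600))[:,:,::-1])
E
```

```text
ee_pos: [584.5, 107.9, 161.0]
ee_pos: [583.7, 107.9, 80.8]
ee_pos: [584.9, 108.3, 83.5]
force: [0.1, -0.5, -1.8]
grasp_force: 50.9
t 19.05 p [584.9 108.3  83.5] psi 121.5 j6 -117 w 41.3 g 50.92280834913254
shift [ 0.003 -0.     0.29 ] twist -0.005
```

View pics/b2.png

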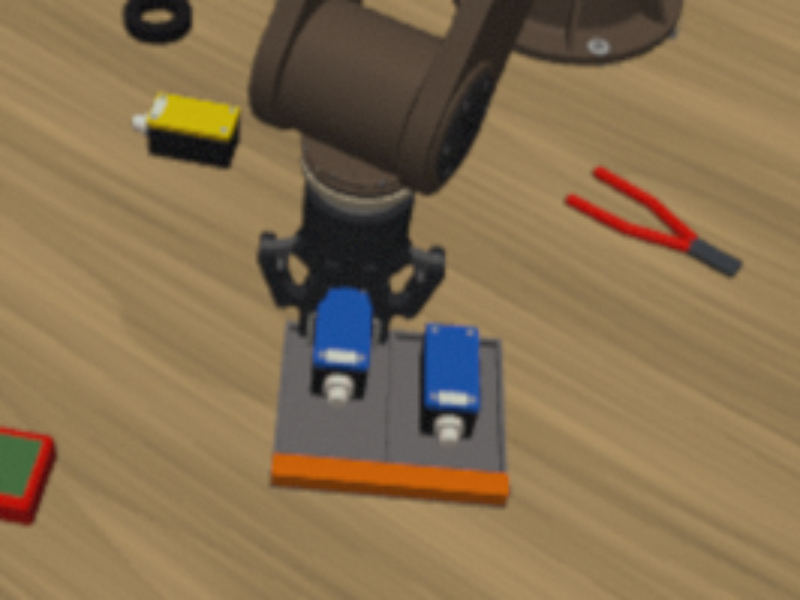

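Box B is over the left bay, square, with its gland at (338,388) towards the orange end. Box A is seated on the right. I'll lower B until it makes contact.

```bash

python3 -m pendant '{"jaw":[1,1,1,1],"xyz":[[0,0,0.1],[0,0,0.1],[0,0,0.05],[0,0,0]],"twist":[0,0,0,0]}'|grep -E "ee_pos|force"
python3 -m pendant '{"jaw":[1,1],"xyz":[[0,0,0.014],[0,0,0]],"twist":[0,0]}'|grep -E "ee_pos|force"
python3 -m pendant '{"jaw":[1,1],"xyz":[[0,0,0.012],[0,0,0]],"twist":[0,0]}'|grep -E "ee_pos|force"
python3 -m pendant '{"jaw":[1,1],"xyz":[[0,0,0.01],[0,0,0]],"twist":[0,0]}'|grep -E "ee_pos|force"
```

```text
ee_pos: [584.1, 108.6, 44.0]
force: [0.7, 0.7, -1.4]
grasp_force: 50.9
ee_pos: [584.8, 108.7, 43.5]
force: [-0.1, -1.5, -1.6]
grasp_force: 50.9
ee_pos: [584.8, 108.7, 41.8]
force: [0.3, 0.6, -1.4]
grasp_force: 50.9
ee_pos: [584.7, 108.7, 40.1]
force: [-0.5, -0.2, -0.4]
grasp_force: 50.9
```

```bash

python3 -m pendant '{"jaw":[1,1],"xyz":[[0,0,0.008],[0,0,0]],"twist":[0,0]}'|grep -E "ee_pos|force"
python3 -m pendant '{"jaw":[1,1],"xyz":[[0,0,0.005],[0,0,0]],"twist":[0,0]}'|grep -E "ee_pos|force"
```

```text
ee_pos: [584.8, 108.7, 38.9]
force: [-0.5, -0.2, -1.0]
grasp_force: 50.9
ee_pos: [584.8, 108.7, 38.9]
force: [-1.6, -0.9, 7.4]
grasp_force: 51.8
```

Contact at z=38.9 (7 N). I'll release with a limited opening, because box A is next door, then rise.

```bash

python3 -m pendant '{"jaw":[0.3,0.3,0.3,0.25,0.25],"xyz":[[0,0,0],[0,0,0],[0,0,0],[0,0,0],[0,0,-0.1]],"twist":[0,0,0,0,0]}' | grep -E "ee_pos|force|width"
python3 -m pendant '{"jaw":[0.25,0.25,0.25,0.25,0.25],"xyz":[[0,0,-0.2],[0,0,-0.3],[0,0,-0.3],[0,0,-0.3],[0,0,0]],"twist":[0,0,0,0,0]}' | grep -E "ee_pos|force|width"
python3 -m pendant '{"jaw":[0.25,0.25,0.25,0.25,0.25],"xyz":[[0.2,-0.22,0],[0.2,-0.22,0],[0.2,-0.22,0],[0.2,-0.22,0],[0,0,0]],"twist":[0,0,0,0,0]}' | grep -E "ee_pos|force|width"
python3 - <<'E'
from vis import *
f=report("top"); g=report("scene")
c=np.hstack([cv2.resize(f["image"][160:290,180:310],(400,400)),cv2.resize(g["image"][160:290,265:395],(400,400))]); cv2.imwrite("pics/end.png",c[:,:,::-1])
E
```

```text
ee_pos: [583.9, 108.6, 52.2]
force: [-0.2, -0.2, -0.5]
grip_width: 64.0
grasp_force: 0.0
ee_pos: [586.5, 108.9, 225.3]
force: [0.4, 0.4, -0.6]
grip_width: 64.1
grasp_force: 0.0
ee_pos: [550.5, -70.7, 218.5]
force: [0.2, -0.7, -0.7]
grip_width: 64.0
grasp_force: 0.0
top blue px [221. 241.] x y L W ang [538.7 183.3  79.3  40.7  32. ]
top blue px [248. 222.] x y L W ang [588.1 110.7  79.7  40.4  31.7]
top orange px [132. 153.] x y L W ang [788.6 446.9 177.2  17.3 -73.5]
scene blue px [350. 222.] x y L W ang [542.3 185.   82.7  42.9  31.6]
scene blue px [313. 220.] x y L W ang [591.6 112.1  83.1  41.6  31. ]
scene blue px [59. 96.] x y L W ang [ 677.  -752.8   46.3   43.7   10.2]
scene blue px [52. 17.] x y L W ang [ 4.0860e+02 -1.1823e+03  1.5990e+02  3.3700e+01 -1.0000e-01]
scene yellow px [265. 139.] x y L W ang [ 440.6 -155.    79.2   48.1  -66.5]
scene yellow px [143.  34.] x y L W ang [ 233.9 -844.9  537.6  531.5   -0. ]
scene orange px [399. 386.] x y L W ang [793.  448.9 178.7  20.  -73.6]
scene orange px [329. 258.] x y L W ang [640.  193.4 177.   20.  -58.1]
scene orange px [ 44. 108.] x y L W ang [ 726.  -777.7   44.2   41.7  -79.1]
```

View pics/end.png

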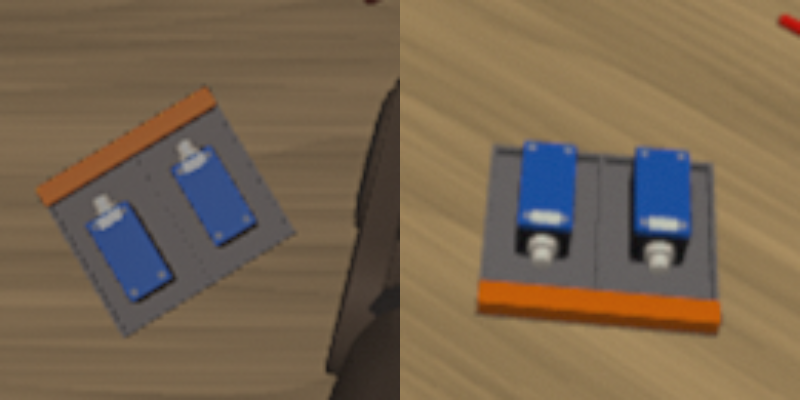

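Both boxes sit in their bays with their glands towards the bar. In tray coordinates, A is about (-97, +44) and B about (-94, -44) mm. The spare's reading is unchanged, so I'm handing in.

```bash
python3 -c "
from cell import *
print(finish_job())"
```

```text
the job is handed in; nothing more can be done
None
```

I handed the job in at about 21 s of the 64 s allowed: both blue-lidded boxes are flat and square in their own bays, glands towards the orange end, within about 3 mm of the target positions by camera, and the yellow-lidded box has not moved; no verdict came back.

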